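Snap a soap box lid shut all round

ROBOT

A 6-joint arm with a two-finger parallel gripper is mounted at the origin on the work surface. World frame = base frame: x ahead of the robot, y to its left, z up, the work surface at z = 0. Lengths are in mm, angles in rad, forces in N, time in s.
With the tool pointing down it reaches from about 400 to 925 mm from the base axis. Payload 12.5 kg.
Tool frame: the origin (TCP) lies midway between the tips of the shut fingers; the grasp point (between the pads) lies 19 mm behind it; z points along the fingers, y is the line along which they close (so a half turn about z gives the same grasp; the last joint's range is limited). The gripper opens to 95 mm and grips with 3 to 60 N. Pads are 20 mm wide; open, the fingers measure 119 mm over their backs; the gripper's body (75 mm by 180 mm) begins 59 mm behind the grasp point.
Start: joints at [1.233, 0.491, 1.559, -0, 1.092, -0.106], TCP at [143.563, 608.306, 214.661] pointing down, gripper open.
Joint ranges: [-3.1, 3.1], [-0.84, 2.19], [0.05, 2.79], [-1.13, 4.28], [0.06, 2.93], [-2.69, 2.69]. Speed limits (rad/s): [2.22, 2.22, 2.79, 3.14, 3.14, 3.14].

INTERFACE

Orientations are given as [roll, pitch, yaw] about the fixed x, y, z axes, in that order (R = Rz(yaw) Ry(pitch) Rx(roll)).
In Python, from cell import state, read_camera, camera_info, env gives the robot as it stands.
- The arm moves only by the tool move_arm, never from a script. Its argument "commands" is a list of rows, each a list of 3 entries, a list of its own where there are three numbers: the shift along the world's x, y, z in cm, then the turn, a rotation vector about the world's x, y, z in degrees, then the opening, from 0 (shut) to 1 (fully open). A call has 1 to 10 rows; each row shifts and turns the commanded pose from where the row before left it; what a row does not reach is not made up. A row lasts 1/10 s, in which the tool goes at most 50 mm and 8.59 degrees, less where a joint would pass 70% of its speed; a pose out of reach is approached as far as the arm can. A call with a gripper value outside its range is refused whole. The fingers move at their own pace and stop on an object; the grip force is fixed at half the most. Time passes only in rows, so rows that do not move let the fingers close. It gives the time, the measured TCP pose, the force, the opening and the grip force at its end, in the units of the state.
- state(): the state, without advancing time (a new reading comes with each control period).
- read_camera(name): name is "scene" or "top" or "wrist"; returns the picture (384x512x3 uint8, blue, green, red); there is no depth.
- camera_info(name): a dict with "K" (3x3 intrinsics, pixels), "cam_to_world" (4x4, takes a point from camera to world coordinates). Camera axes: x right, y down, z forward; pixel columns grow to the right and rows downward; lengths in mm; the calibration is good to about 2 mm. A picture is of the moment at which its call begins: read the wrist's pose just before it. camera_info takes no time and is no camera call; for the wrist camera it gives the pose at the moment of the call.
- env.job_done(): hands the job in; it is judged then, once.
The state is a dict: "t": time; "joints": joint angles; "qvel": joint speeds; "tau": joint torques, N m; "eef_pos": TCP position; "tcp_rot": TCP orientation; "ft_force": force on the tool from outside, world axes, zero at the start; "moment": the same for the moment, N m; "opening": opening from 0.0 (shut) to 1.0 (fully open); "grip_force": force on a finger pad.
Only numpy, scipy, OpenCV 4.12 (cv2) and the standard library are available. Lean on these libraries where they do the work, as an engineer would, in place of code of your own. Each camera call takes 0.05 s, during which the arm holds its last target. There are 200 camera calls.

TASK

The lid of the filled soap box is in place, but the flaps on its four sides still stand up. With your fingertips press each flap down until it clicks shut flush with the lid, all the way round. Pick nothing up and do not push the box about: leave it on the table where it stands, with the sample bar in the middle of its lid, and leave everything else on the table alone.

Things in the scene. Friction and masses are not known exactly. Their poses are not given: they have to be found in the camera images.
- soap_box: Loose grey plastic box with a white snap lid, 198 x 158 mm over the shut flaps, about 0.9 kg. Origin: centre of its underside, on the table; x along its long side (-x end roughly towards the robot), z up. The lid's fixed panel (130 along x, 90 along y) and four 30 mm corner squares have their tops 80 mm up; between the corners four flaps are hinged along the panel's edges.
- flap_front (a joint): Hinge (rad) of the front flap, the end of the box at its -x: 86 mm long, reaching 34 mm out from a hinge line 65 mm from the box centre, 77 mm up. 0 = open, outer edge about 17 mm above the panel; 0.55 = shut, flush, hard stop. It springs back if let go before about 0.34 and snaps down beyond. Pressing takes about 7 to 8 N at first, then less and less.
- flap_back (a joint): Hinge (rad) of the back flap, the end at its +x: 86 mm long, reaching 34 mm out from a hinge line 65 mm from the box centre, 77 mm up. 0 = open, outer edge about 17 mm above the panel; 0.55 = shut, flush, hard stop. It springs back if let go before about 0.34 and snaps down beyond. Pressing takes about 7 to 8 N at first, then less and less.
- flap_left (a joint): Hinge (rad) of the left flap, the long side at its +y: 126 mm long, reaching 34 mm out from a hinge line 45 mm from the box centre, 77 mm up. 0 = open, outer edge about 17 mm above the panel; 0.55 = shut, flush, hard stop. It springs back if let go before about 0.34 and snaps down beyond. Pressing takes about 7 to 8 N at first, then less and less.
- flap_right (a joint): Hinge (rad) of the right flap, the long side at its -y: 126 mm long, reaching 34 mm out from a hinge line 45 mm from the box centre, 77 mm up. 0 = open, outer edge about 17 mm above the panel; 0.55 = shut, flush, hard stop. It springs back if let go before about 0.34 and snaps down beyond. Pressing takes about 7 to 8 N at first, then less and less.
- flap_front_press (a point): Press point on the upper face of the front flap, midway along it, 25 mm outwards from its hinge (9 mm inside the outer edge); it moves with the flap: about 93 mm above the table when open, 80 mm when shut. Its x axis points away from the box centre and y along the flap (level); both level while the joint is 0, tilting with the flap from there.
- flap_back_press (a point): Press point on the upper face of the back flap, midway along it, 25 mm outwards from its hinge (9 mm inside the outer edge); it moves with the flap: about 93 mm above the table when open, 80 mm when shut. Its x axis points away from the box centre and y along the flap (level); both level while the joint is 0, tilting with the flap from there.
- flap_left_press (a point): Press point on the upper face of the left flap, midway along it, 25 mm outwards from its hinge (9 mm inside the outer edge); it moves with the flap: about 93 mm above the table when open, 80 mm when shut. Its x axis points away from the box centre and y along the flap (level); both level while the joint is 0, tilting with the flap from there.
- flap_right_press (a point): Press point on the upper face of the right flap, midway along it, 25 mm outwards from its hinge (9 mm inside the outer edge); it moves with the flap: about 93 mm above the table when open, 80 mm when shut. Its x axis points away from the box centre and y along the flap (level); both level while the joint is 0, tilting with the flap from there.
- sample_bar: Tan soap bar, 60 x 40 x 26 mm high, loose, lying in the middle of the lid panel (turned at random); origin at the centre of its underside. It stays there.
- open_box: Bystander: a second grey box of 188 x 148 x 73 mm without lid, full of soap bars; origin at the centre of its underside. It may stand on either side of the table, the lidded box on the other.
- bar_a: Bystander: soap bar 60 x 40 x 28 mm lying on the table between the boxes; origin at the centre of its underside.
- bar_b: Bystander: another such bar, 60 x 40 x 28 mm, also between the boxes, further from the robot.
- stamp: Bystander: turned wooden soap stamp, 44 mm across, 75 mm tall, standing; origin under its centre.
- jar: Bystander: amber jar, 64 mm across, 90 mm tall, standing; origin under its centre.
- brush: Bystander: brush with wooden handle lying on the table.
Not all that is in view belongs to the job. What is shaped like the soap_box but red is not meant.

How it is judged (in metres and radians):
At the end, for the whole second after the job is handed in: All four flaps are shut (each joint above 0.50 of 0.55 rad); the box stands level on the table, within 40 mm of where it started, at rest, and the sample bar lies on the lid within 25 mm of its centre along each box axis (value of joint each of flap_front, flap_back, flap_left, flap_right above 0.5 rad and height (world z) of soap_box between -0.006 and 0.006 m and angle between soap_box's own z axis and vertical below 0.06 rad and distance of soap_box from where it was at the start of the episode below 0.04 m and linear speed of each of soap_box, sample_bar below 0.01 m/s and x of sample_bar in the frame of soap_box between -0.025 and 0.025 m and y of sample_bar in the frame of soap_box between -0.025 and 0.025 m and z of sample_bar in the frame of soap_box between 0.074 and 0.09 m); the robot touches nothing.
It fails at once if the soap box is lifted more than 12 mm or tipped more than 0.2 rad (height (world z) of soap_box above 0.012 m or angle between soap_box's own z axis and vertical above 0.2 rad).
It fails at once if the soap box is pushed more than 40 mm (distance of soap_box from where it was at the start of the episode above 0.04 m).
It fails at once if the sample bar is lifted or knocked off the middle of the lid (not (x of sample_bar in the frame of soap_box between -0.025 and 0.025 m and y of sample_bar in the frame of soap_box between -0.025 and 0.025 m and z of sample_bar in the frame of soap_box between 0.074 and 0.09 m)).
It fails at once if a bystander is moved more than 30 mm (distance of any of open_box, bar_a, bar_b, stamp, jar, brush from where it was at the start of the episode above 0.03 m).
It fails at once if a bystander is lifted more than 12 mm (height (world z) of any of open_box, bar_a, bar_b, stamp, jar above 0.012 m).
It also fails if it takes over 51 s, if anything falls off the work surface, if the arm or the gripper's body presses on something with over 40 N, if the wrist force passes 120 N, or if a joint passes its speed limit or range.

## Working session

There is one attempt and no reset: what is moved stays moved. The work goes in short steps, Python scripts to look and compute and a tool call to move; the robot and the scene stay as the last step left them, time stands still between calls to the robot, and variables do not carry over. Pictures are saved under pics/ and viewed, at most 10 in all, crops included, and the job is handed in when it is done.

Besides the shell and the picture viewer there is one more tool, called by a JSON object that holds its "method" and its "body". move_arm: Moves the arm, as the interface text tells. Its arguments: {"type":"object","properties":{"commands":{"type":"array"}},"required":["commands"]}

```bash
mkdir -p pics; python3 - <<'E'
from cell import *
import cv2,json
for n in("top","scene"):
    im=read_camera(n); cv2.imwrite(f"pics/{n}0.png",im); c=camera_info(n); print(n,c["K"],c["cam_to_world"])
print(state())
E
```

```text
top [[462.07614822   0.         252.02976335]
 [  0.         462.07614822 199.23442964]
 [  0.           0.           1.        ]] [[ 1.90309417e-02 -9.95310454e-01  9.48415654e-02  4.43557860e+02]
 [-9.99579192e-01 -1.68635535e-02  2.36021230e-02 -7.48795437e+00]
 [-2.18920740e-02 -9.52508259e-02 -9.95212549e-01  1.15332603e+03]
 [ 0.00000000e+00  0.00000000e+00  0.00000000e+00  1.00000000e+00]]
scene [[466.67610309   0.         258.21936065]
 [  0.         466.67610309 195.10636534]
 [  0.           0.           1.        ]] [[-1.61725832e-01  6.28856249e-01 -7.60515991e-01  1.45781905e+03]
 [ 9.86793488e-01  1.10185005e-01 -1.18734477e-01  1.45923689e+02]
 [ 9.13054008e-03 -7.69674660e-01 -6.38371013e-01  8.65192933e+02]
 [ 0.00000000e+00  0.00000000e+00  0.00000000e+00  1.00000000e+00]]
{'t': 0.1, 'joints': array([ 1.23337404e+00,  4.91495326e-01,  1.55943389e+00, -1.96545461e-05,
        1.09174103e+00, -1.05610103e-01]), 'qvel': array([ 0.0010624 , -0.00252137, -0.00221833,  0.00051054, -0.00055418,
        0.00029425]), 'tau': array([ 3.33020238e-03, -6.13623691e+01, -2.58606952e+01,  6.94450387e-02,
        4.70322417e-02, -8.16655893e-05]), 'eef_pos': array([143.49427773, 608.04867658, 214.10702623]), 'tcp_rot': array([-3.14051923e+00, -9.62574401e-05,  2.90978949e+00]), 'ft_force': array([-0.63096081,  0.07337395,  0.02886043]), 'moment': array([ 0.01229559,  0.01311309, -0.02270988]), 'grip_force': 0.0, 'opening': 0.9952853043970256}
```

View pics/top0.png

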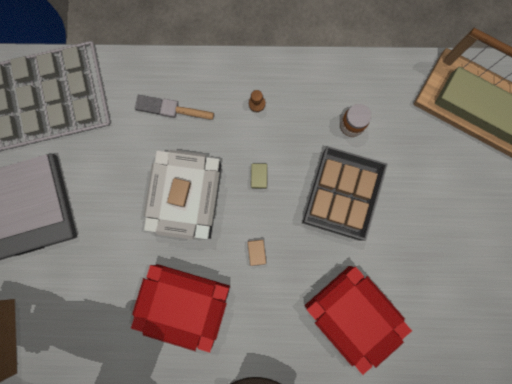

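View pics/scene0.png

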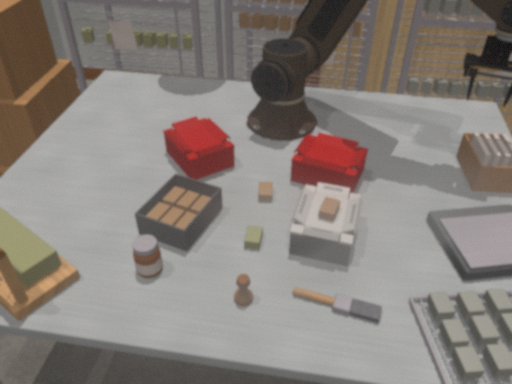

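The candidates are the white-lidded grey box at top (184,194), the red boxes at (181,308) and (358,320), and the lidless grey box at (345,193). I choose the white lid with the tan bar at (184,194). Next is a close crop to check it and measure the corners.

```bash
python3 - <<'E'
import cv2
im=cv2.imread("pics/top0.png")[140:250,130:240]
cv2.imwrite("pics/crop.png",cv2.resize(im,None,fx=5.4,fy=5.4,interpolation=cv2.INTER_CUBIC))
E
```

```text
(no output)
```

View pics/crop.png

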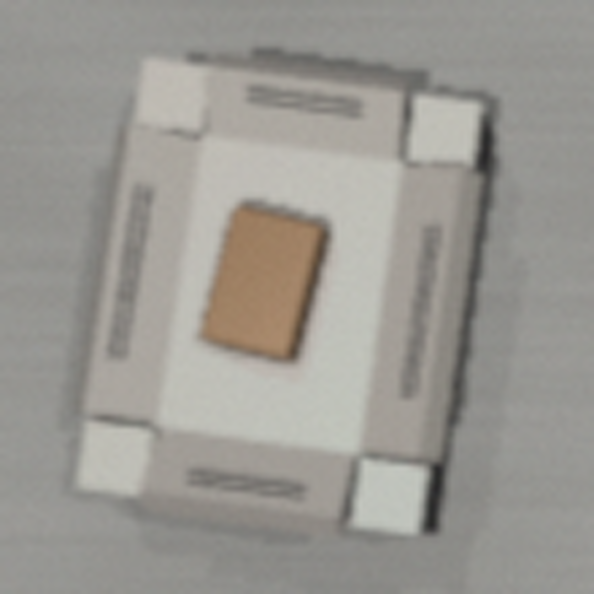

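The crop shows the white lid with four grey flaps, and the bar in the middle at (265,283). The outer corners of the corner squares are at about (142,58), (484,98), (428,533) and (76,490).

```bash
cat > h.py <<'E'
import numpy as np
def ray(c,uv,z):
    M=np.array(c["cam_to_world"]); d=M[:3,:3]@np.linalg.inv(c["K"])@np.array([uv[0],uv[1],1.])
    return M[:3,3]+d*(z-M[2,3])/d[2]
def proj(c,P):
    M=np.array(c["cam_to_world"]); q=np.array(c["K"])@(M[:3,:3].T@(np.array(P)-M[:3,3])); return q[:2]/q[2]
E
python3 - <<'E'
from cell import *; from h import *
c=camera_info("top")
P=np.array([ray(c,(129.5+(a+.5)/5.4,139.5+(b+.5)/5.4),80)[:2] for a,b in[(142,58),(484,98),(428,533),(76,490)]])
print(P, [np.linalg.norm(P[i]-P[i-1]) for i in range(4)])
# model order: TL=(+x,+y) TR=(+x,-y) BR=(-x,-y) BL=(-x,+y)
m=np.array([[95,75],[95,-75],[-95,-75],[-95,75]]); ctr=P.mean(0); Q=P-ctr
yaw=np.arctan2((m[:,0]*Q[:,1]-m[:,1]*Q[:,0]).sum(),(m*Q).sum()); R=np.array([[np.cos(yaw),-np.sin(yaw)],[np.sin(yaw),np.cos(yaw)]])
print("ctr",ctr,"yaw",yaw,np.degrees(yaw)); print((Q-m@R.T).round(1))
r=25*np.cos(.55)
for n,p in dict(front=(-90,0),back=(90,0),left=(0,70),right=(0,-70)).items(): print(n,ctr+R@np.array(p))
print(state()["eef_pos"],state()["tcp_rot"])
cw=camera_info("wrist");print(cw["cam_to_world"]);
E
```

```text
[[658.3317214  247.94684931]
 [642.80222267  97.20397343]
 [453.12469242 116.4165833 ]
 [468.75315007 269.2015689 ]] [np.float64(190.76634349741875), np.float64(151.5406874772705), np.float64(190.64807857007622), np.float64(153.58222720566553)]
ctr [555.75294664 182.69224374] yaw -0.10474924703017156 -6.001689762002103
[[ 0.3  0.6]
 [ 0.4 -1. ]
 [-0.3 -1.6]
 [-0.4  2. ]]
front [466.24625354 192.10244516]
back [645.25963974 173.28204231]
left [563.07199219 252.30856059]
right [548.43390109 113.07592688]
[143.49427773 608.04867658 214.10702623] [-3.14051923e+00 -9.62574401e-05  2.90978949e+00]
[[ 2.29799748e-01  9.33539609e-01  2.75128832e-01  6.62484215e+01]
 [ 9.73236231e-01 -2.19897002e-01 -6.67573798e-02  6.26742017e+02]
 [-1.82065292e-03  2.83106177e-01 -9.59086846e-01  3.85402666e+02]
 [ 0.00000000e+00  0.00000000e+00  0.00000000e+00  1.00000000e+00]]
```

{"method": "move_arm", "body": {"commands": [[[3, -2.5, 0], [0, 0, 0.7], 0], [[3, -2.5, 0], [0, 0, 0.7], 0], [[3, -2.5, 0], [0, 0, 0.7], 0], [[3, -2.5, 0], [0, 0, 0.7], 0], [[3, -2.5, 0], [0, 0, 0.7], 0], [[3, -2.5, 0], [0, 0, 0.7], 0], [[3, -2.5, 0], [0, 0, 0.7], 0], [[3, -2.5, 0], [0, 0, 0.7], 0], [[3, -2.5, 0], [0, 0, 0.7], 0], [[3, -2.5, 0], [0, 0, 0.7], 0]]}}

```text
t: 1.1
eef_pos: [444.6, 357.0, 214.5]
tcp_rot: [-3.141, -0.0, 3.032]
ft_force: [0.2, 0.3, 0.1]
opening: 0.214
grip_force: 0.0
```

{"method": "move_arm", "body": {"commands": [[[3, -2.6, -2], [0, 0, 0.3], 0], [[3, -2.6, -2], [0, 0, 0], 0], [[3, -2.6, -2], [0, 0, 0], 0], [[2, -1.8, -2], [0, 0, 0], 0], [[0.9, -1, 0], [0, 0, 0], 0], [[0, 0, 0], [0, 0, 0], 0], [[0, 0, 0], [0, 0, 0], 0], [[0, 0, 0], [0, 0, 0], 0]]}}

```text
t: 1.9
eef_pos: [561.9, 253.5, 135.8]
tcp_rot: [3.141, 0.001, 3.039]
ft_force: [0.4, 0.5, 0.1]
opening: 0.005
grip_force: 0.0
```

```bash
python3 - <<'E'
from cell import *; from h import *
import cv2
c=camera_info("wrist"); im=read_camera("wrist")
R=np.array([[np.cos(-.1047),-np.sin(-.1047)],[np.sin(-.1047),np.cos(-.1047)]])
for a in[(95,75),(95,-75),(-95,-75),(-95,75),(-65,45),(65,45),(-65,-45),(65,-45)]:
    p=proj(c,[*(np.array([555.75,182.7])+R@a),80]); print(a,p); cv2.circle(im,tuple(int(round(v)) for v in p),3,(0,0,255),1)
cv2.imwrite("pics/w1.png",im); print(state())
E
```

```text
(95, 75) [257.91195187 293.34778326]
(95, -75) [105.35046526 293.15591207]
(-95, -75) [68.12687688 87.75104602]
(-95, 75) [259.26660539  88.06276197]
(-65, 45) [222.25852615 127.05393953]
(65, 45) [226.5788439 266.5821   ]
(-65, -45) [111.97785229 126.88191867]
(65, -45) [132.0288025  266.45859459]
{'t': 1.95, 'joints': array([ 3.16554285e-01,  5.63569430e-01,  1.66430124e+00,  2.39676281e-04,
        9.12427099e-01, -1.15147066e+00]), 'qvel': array([-0.00210147,  0.00248176, -0.00046368, -0.00080015, -0.0016551 ,
       -0.00277518]), 'tau': array([-4.29427251e-01, -6.21565318e+01, -2.23688453e+01, -5.12598999e-03,
        9.29681305e-02,  9.65523825e-03]), 'eef_pos': array([561.93763304, 253.47346236, 135.72191791]), 'tcp_rot': array([3.14089212e+00, 1.10542334e-03, 3.03867437e+00]), 'ft_force': array([-0.02546991, -0.21532032, -0.3549036 ]), 'moment': array([0.02715575, 0.07108871, 0.02509807]), 'grip_force': 0.0, 'opening': 0.0013181381279586443}
```

View pics/w1.png

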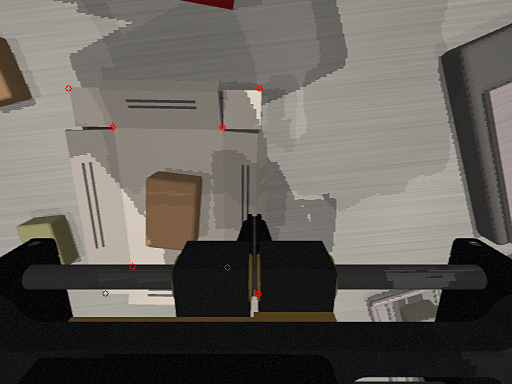

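The wrist view agrees with the pose: the predicted corners fall on the lid corners (259,88) and (222,127) within about 3 px. The fingertip is above the left flap, so I press it.

{"method": "move_arm", "body": {"commands": [[[0, 0, -1.8], [0, 0, 0], 0], [[0, 0, -1.7], [0, 0, 0], 0], [[0, 0, -0.4], [0, 0, 0], 0], [[0, 0, -0.4], [0, 0, 0], 0], [[0, 0, -0.4], [0, 0, 0], 0], [[0, 0, -0.4], [0, 0, 0], 0], [[0, 0, -0.3], [0, 0, 0], 0], [[0, 0, 0], [0, 0, 0], 0]]}}

```text
t: 2.75
eef_pos: [562.4, 252.3, 80.5]
tcp_rot: [-3.141, -0.0, 3.037]
ft_force: [-1.0, -0.5, -0.4]
opening: 0.006
grip_force: 0.0
```

{"method": "move_arm", "body": {"commands": [[[0, 0, 2.5], [0, 0, 0], 0], [[0.5, 0, 2], [0, 0, 0], 0], [[3, -2.5, 0], [0, 0, 0], 0], [[3, -3, 0], [0, 0, 0], 0], [[1.8, -2.4, 0], [0, 0, 0], 0], [[0, 0, 0], [0, 0, 0], 0], [[0, 0, 0], [0, 0, 0], 0]]}}

```text
t: 3.45
eef_pos: [645.4, 172.9, 125.4]
tcp_rot: [-3.142, -0.001, 3.036]
ft_force: [-0.6, -0.2, 0.9]
opening: 0.001
grip_force: 0.0
```

{"method": "move_arm", "body": {"commands": [[[0, 0, -1.4], [0, 0, 0], 0], [[0, 0, -1.2], [0, 0, 0], 0], [[0, 0, -0.4], [0, 0, 0], 0], [[0, 0, -0.4], [0, 0, 0], 0], [[0, 0, -0.4], [0, 0, 0], 0], [[0, 0, -0.4], [0, 0, 0], 0], [[0, 0, -0.3], [0, 0, 0], 0], [[0, 0, 0], [0, 0, 0], 0]]}}

```text
t: 4.25
eef_pos: [644.8, 173.6, 80.3]
tcp_rot: [-3.141, -0.002, 3.038]
ft_force: [-1.3, 0.6, 2.1]
opening: 0.003
grip_force: 0.9
```

Next is the right flap at (548,113): dx is about -9.65 and dy about -6.05.

{"method": "move_arm", "body": {"commands": [[[0, 0, 2.5], [0, 0, 0], 0], [[0, -0.5, 2], [0, 0, 0], 0], [[-2.5, -3, 0], [0, 0, 0], 0], [[-3.5, -2, 0], [0, 0, 0], 0], [[-3.7, -0.5, 0], [0, 0, 0], 0], [[0, 0, 0], [0, 0, 0], 0], [[0, 0, 0], [0, 0, 0], 0]]}}

```text
t: 4.95
eef_pos: [548.3, 113.4, 125.8]
tcp_rot: [3.141, 0.0, 3.037]
ft_force: [0.8, -0.0, 0.2]
opening: 0.002
grip_force: 0.0
```

{"method": "move_arm", "body": {"commands": [[[0, 0, -1.4], [0, 0, 0], 0], [[0, 0, -1.2], [0, 0, 0], 0], [[0, 0, -0.4], [0, 0, 0], 0], [[0, 0, -0.4], [0, 0, 0], 0], [[0, 0, -0.4], [0, 0, 0], 0], [[0, 0, -0.4], [0, 0, 0], 0], [[0, 0, -0.3], [0, 0, 0], 0], [[0, 0, 0], [0, 0, 0], 0]]}}

```text
t: 5.75
eef_pos: [548.5, 113.5, 80.4]
tcp_rot: [3.142, -0.0, 3.037]
ft_force: [0.3, 0.6, 0.4]
opening: 0.002
grip_force: 0.0
```

{"method": "move_arm", "body": {"commands": [[[0, 0, 2.5], [0, 0, 0], 0], [[-0.5, 0, 2], [0, 0, 0], 0], [[-3, 2, 0], [0, 0, 0], 0], [[-3, 3, 0], [0, 0, 0], 0], [[-1.7, 2.9, 0], [0, 0, 0], 0], [[0, 0, 0], [0, 0, 0], 0], [[0, 0, 0], [0, 0, 0], 0]]}}

```text
t: 6.45
eef_pos: [466.6, 192.8, 125.7]
tcp_rot: [3.141, 0.0, 3.039]
ft_force: [0.3, 0.5, 0.6]
opening: 0.004
grip_force: 0.0
```

{"method": "move_arm", "body": {"commands": [[[0, 0, -1.4], [0, 0, 0], 0], [[0, 0, -1.2], [0, 0, 0], 0], [[0, 0, -0.4], [0, 0, 0], 0], [[0, 0, -0.4], [0, 0, 0], 0], [[0, 0, -0.4], [0, 0, 0], 0], [[0, 0, -0.4], [0, 0, 0], 0], [[0, 0, -0.3], [0, 0, 0], 0], [[0, 0, 0], [0, 0, 0], 0]]}}

```text
t: 7.25
eef_pos: [466.8, 192.1, 80.4]
tcp_rot: [3.142, 0.0, 3.037]
ft_force: [-0.3, 0.7, -0.4]
opening: 0.003
grip_force: 0.0
```

{"method": "move_arm", "body": {"commands": [[[0, 0, 3], [0, 0, 0], 0], [[0, 0, 4], [0, 0, 0], 0], [[0, 0, 4], [0, 0, 0], 0], [[-1, 4, 3], [0, 0, 0], 0], [[0, 5, 0], [0, 0, 0], 0], [[0, 5, 0], [0, 0, 0], 0], [[0, 5, 0], [0, 0, 0], 0], [[0, 5, 0], [0, 0, 0], 0], [[0, 0, 0], [0, 0, 0], 0], [[0, 0, 0], [0, 0, 0], 0]]}}

```text
t: 8.25
eef_pos: [456.3, 432.0, 219.3]
tcp_rot: [-3.141, -0.001, 3.039]
ft_force: [0.1, -0.8, -0.4]
opening: 0.002
grip_force: 0.0
```

```bash
python3 - <<'E'
from cell import *
import cv2,numpy as np
a=read_camera("top")[140:250,130:240]; b=read_camera("scene")[165:275,270:380]
cv2.imwrite("pics/end.png",cv2.resize(np.hstack([a,b]),None,fx=3.6,fy=3.6,interpolation=cv2.INTER_CUBIC))
E
```

```text
(no output)
```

View pics/end.png

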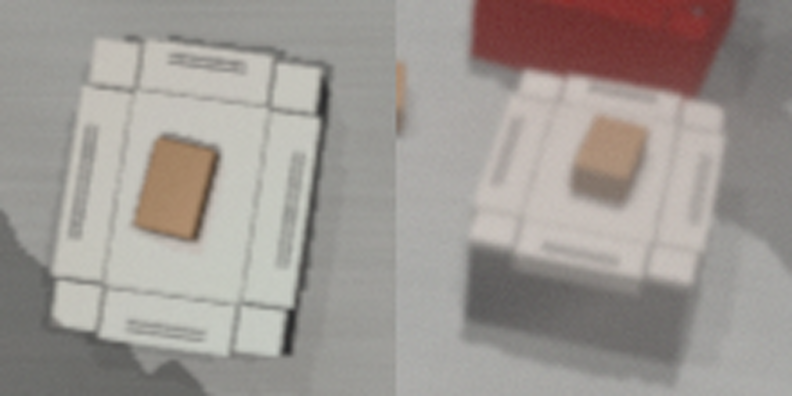

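Both views show all four flaps flush and shaded like the lid. The bar is still central at (176,188), and the box has not moved (top-left corner at (92,38), within 1 source pixel of before).

```bash
python3 -c "
from cell import env
print(env.job_done())"
```

```text
the job is handed in; nothing more can be done
None
```

All four flaps are pressed shut flush with the lid, the box and sample bar stayed in place, and the job was handed in at about 8.4 s; the hand-in call returned no verdict.

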